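# Unlatch a pump's battery pack and snap it into the charging cradle

## Robot

A 7-joint arm with a two-finger parallel gripper is mounted at the origin on the work surface. World frame = base frame: x ahead of the robot, y to its left, z up, the work surface at z = 0. Lengths are in m, angles in rad, forces in N, time in s.
With the tool pointing down it reaches from about 0.425 to 0.875 m from the base axis. Payload 4.7 kg.
Tool frame: the origin (TCP) lies midway between the tips of the shut fingers; the grasp point (between the pads) lies 19 mm behind it (robot.grip_point_offset is the distance from the TCP to the grasp point, in m); y points along the fingers, x is the direction in which the jaws open and shut, and the axes are right-handed (so a half turn about y gives the same grasp; the last joint's range is limited). The gripper opens to 85 mm and grips with 20 to 120 N. Pads are 22 mm wide; open, the fingers measure 114 mm over their backs; the gripper's body (76 mm by 85 mm) begins 54 mm behind the grasp point. The pads swing forward as they close: fully open they stand 13 mm farther back than shut.
Start: joints at [-1.09, 0.321, -0.07, 1.45, 0.023, 1.371, -0.057], TCP at [0.293, 0.58, 0.231] pointing down, gripper open.
Joint ranges: [-2.86, 2.86], [-0.3, 2.09], [-1.38, 1.24], [0.06, 2.45], [-1.56, 4.7], [0.09, 2.05], [-2.69, 2.69]. Speed limits (rad/s): [2.57, 2.57, 3.14, 3.14, 3.14, 3.14, 3.14].

## Interface

Orientations are given as a unit quaternion [w, x, y, z].
In Python, from cell import sense, viewer, robot gives the robot as it stands. The module is installed in compiled form; this text tells all that it offers.
- The arm moves only by the tool drive_tool, never from a script. Its argument "series" is a list of rows, each an object with "translation": the shift along the tool's x, y, z in units of 30 mm (1.0 is 30 mm), a list of three; "angular": the turn, a rotation vector about the tool's x, y, z in units of 6 degrees (1.0 is 6 degrees), a list of three; "hand": the opening, from 0 (shut) to 1 (fully open). A call has exactly 8 rows; each row is the pose to reach, as a shift and turn from the pose commanded when the call began, along the tool's axes at that moment; what a row does not reach only later rows make up. A row lasts 1/8 s, in which the tool goes at most 62.5 mm and 10.7 degrees, less where a joint would pass 70% of its speed; a pose out of reach is approached as far as the arm can. A call with a gripper value outside its range is refused whole. The fingers move at their own pace and stop on an object; the grip force is fixed at half the most. Time passes only in rows, so rows that repeat a pose let the fingers close, or fill a call up. It gives the time, the measured TCP pose, the force and the opening at its end, in the units of the state.
- sense(): the state, without advancing time (a new reading comes with each control period).
- viewer.grab_frame(name): name is "scene" or "top"; returns (picture, depth): 420x560x3 uint8, red, green, blue; 420x560 float32, m along the optical axis (not along the pixel's ray), 0 where there is no reading.
- viewer.camera_model(name): a dict with "intrinsics" (3x3 intrinsics, pixels), "R" (3x3) and "t" (3): a world point X has camera coordinates R X + t. Camera axes: x right, y down, z forward; pixel columns grow to the right and rows downward; lengths in m; the calibration is good to about 2 mm. A picture is of the moment at which its call begins. camera_model takes no time and is no camera call.
- robot.job_done(): hands the job in, once; it reports no verdict.
The state is a dict: "t": time; "joint_pos": joint angles; "qd": joint speeds; "tau": joint torques, N m; "eef_pos": TCP position; "eef_rot": TCP orientation; "ft_force": force on the tool from outside, world axes, zero at the start; "moment": the same for the moment, N m; "finger_gap": finger opening in m.
Only numpy, scipy, OpenCV 4.12 (cv2) and the standard library are available. Lean on these libraries where they do the work, as an engineer would, in place of code of your own. Each camera call takes 0.05 s, during which the arm holds its last target.

## Task

The media pump's blue battery pack is flat: squeeze its yellow snap tab in and, keeping it squeezed, lift the pack straight out of the pump without wrenching it against the bay or pulling on the catch. Then press it gently down into the grey charging cradle, tab towards the cradle's orange catch, until it is fully home and the tab has snapped out under the catch, and let go. Leave the bottle, the jar and the dishes where they stand.

Things in the scene. Friction and masses are not known exactly. Their poses are not given: they have to be found in the camera images.
- pack: loose battery pack, blue upright block 46 (own x) x 64 (y) x 100 mm (z), 0.27 to 0.5 kg. Origin: centre of its underside, z up. Yellow snap tab on its +x side, flat ribbed back on -x. Starts latched in the pump's bay, its axes those of the pump, lower 45 mm in the bay, 55 mm above the rim. In either bay it has 1.5 mm of play on each side.
- tab_button (a point): on the pack: centre of the outer face of the yellow push button when out, 31 mm along +x from the pack's axis, 71 mm above its underside (this point does not move in with the button). Button 30 mm wide (y), 56 to 86 mm above the underside, 8 mm proud of the pack
- pack_back (a point): on the pack: centre of its ribbed back, 23 mm along -x from its axis, 71 mm above its underside. From here to the button's face is 54 mm with the tab out, 48 mm with the tab fully in. Fingers squeezing back and button must stay above the bay's rim, which is 45 mm above the underside when the pack is home (42 to 48 in the cradle)
- tab (a joint): travel of the sprung tab into the pack: 0 = fully out (latched), 0.006 m = fully in. Spring 4 N at 0, 10 N at 0.006, then a hard stop. Its hook (19 to 31 mm above the underside, 5 mm proud when out, bevelled below) sits under the orange catch with 2 mm of play upwards; tab fully in, the hook is always clear of the catch
- pump: fixed white bench pump with blue skirt, 247 x 132 x 90 mm. Origin: on the bench under the middle of the battery bay, z up; a round pump head, 22 mm high, 90 mm wide, stands on the deck 135 mm along +x. Bay 49 (x) x 67 mm (y), floor 45 mm and rim 90 mm above the bench, edges bevelled 5 mm; orange catch on its +x side. Forcing the pack against it with over 30 N damages the bay
- pump_mouth (a point): centre of the pump's bay opening, at rim height (90 mm above the bench)
- cradle: fixed grey charging cradle, 132 x 116 x 75 mm. Origin: on the bench under the middle of its bay, z up; +x points to the side with the orange catch and a green bar, so a seated pack has the cradle's axes. Bay 49 (x) x 67 mm (y), rim 75 mm above the bench, edges bevelled 5 mm, floor nominally 30 mm above the bench. Over 40 N on the pack here damages the cradle
- cradle_floor (a point): nominal centre of the floor of the cradle's bay, 30 mm above the bench. The true floor and catch together are set up to 3 mm higher or lower, differently each time; this point does not show it: the seat must be felt. A copper contact block in the floor, 8 mm proud, springs up with 6 N at first touch, 9 N with the pack on the hard floor. Latched, the pack rests 2 mm above the floor
- bottle: loose amber bottle, 60 mm diameter, 130 mm high, origin under its centre; bystander, not to be moved
- jar: loose white jar, 68 mm diameter, 75 mm high, origin under its centre; bystander, not to be moved
- dishes: loose stack of clear dishes, 80 mm diameter, 43 mm high, origin under its centre; bystander, not to be moved
Things that resemble listed ones, but are neither listed nor needed, are in the scene too. Of the things that look like the cradle, take the one that is farthest to the robot's right at the start.

How it is judged:
On the way, in this order (a step that is already met when the one before it is completed fails the run):
1. the tab is squeezed in while the pack is still in the pump (value of joint tab above 0.004 m and z of pack in the frame of pump below 0.055 m), for 0.1 s.
2. the pack is lifted clear of the pump's bay, upright (z of pack in the frame of pump above 0.092 m and angle between pack's own z axis and vertical below 0.25 rad), for 0.1 s.
At the end, for the whole second after the job is handed in: the pack stands at rest in the cradle's bay, within 4 mm of its centre, upright within 0.05 rad, its underside at most 37 mm above the bench (pressed home), the tab out again to within 1.5 mm (latched under the catch), and released (horizontal distance between pack and cradle below 0.004 m and z of pack in the frame of cradle below 0.037 m and angle between pack's own z axis and vertical below 0.05 rad and value of joint tab below 0.0015 m and linear speed of pack below 0.01 m/s and contact force between the fingers and pack below 0.1 N); the robot touches nothing.
It fails at once if the pack is forced against the pump with more than 30 N (contact force between pack and pump above 30 N).
It fails at once if the pack is forced against the cradle with more than 40 N (contact force between pack and cradle above 40 N).
It fails at once if the fingers push on the pump or the cradle with more than 30 N (contact force between the fingers and pump above 30 N or contact force between the fingers and cradle above 30 N).
It fails at once if a bystander is moved more than 3 cm or tipped (distance of any of bottle, jar, dishes from where it was at the start of the episode above 0.03 m or angle between any of bottle, jar, dishes's own z axis and vertical above 0.4 rad).
It also fails if it takes over 67 s, if anything falls off the work surface, if the arm or the gripper's body presses on something with over 40 N, if the wrist force passes 120 N, or if a joint passes its speed limit or range.

## Working session

There is one attempt and no reset: what is moved stays moved. The work goes in short steps, Python scripts to look and compute and a tool call to move; the robot and the scene stay as the last step left them, time stands still between calls to the robot, and variables do not carry over. Pictures are saved under pics/ and viewed, and the job is handed in when it is done.

Besides the shell and the picture viewer there is one more tool, called after "Emit:" as name([rows], argument=value, ...), one row to a line, values as JSON. drive_tool: Moves the arm, as the interface text tells. Its arguments: {"type":"object","properties":{"series":{"type":"array"}},"required":["series"]}

```bash
mkdir -p pics
python3 - <<'E'
from cell import sense, viewer, robot
import cv2, numpy as np
s=sense(); print({k:np.round(v,3) for k,v in s.items()}, robot.grip_point_offset)
for n in ("scene","top"):
    p,d=viewer.grab_frame(n); cv2.imwrite(f"pics/{n}0.png",p[:,:,::-1]); np.save(f"{n}0.npy",d); np.save(f"{n}0p.npy",p)
    m=viewer.camera_model(n); print(n,m)
E
```

```text
{'t': np.float64(0.0), 'joint_pos': array([-1.09 ,  0.322, -0.07 ,  1.452,  0.023,  1.371, -0.057]), 'qd': array([-0.001,  0.002, -0.001,  0.001,  0.   ,  0.001,  0.   ]), 'tau': array([ 0.0000e+00, -4.9358e+01, -3.8200e-01, -3.1433e+01,  1.3000e-02,
        1.1000e-02, -0.0000e+00]), 'eef_pos': array([0.292, 0.58 , 0.23 ]), 'eef_rot': array([-0.602,  0.602,  0.37 , -0.371]), 'ft_force': array([-1.131,  0.561,  0.777]), 'moment': array([-0.006, -0.059, -0.027]), 'finger_gap': np.float64(0.085)} 0.0187
scene {'intrinsics': array([[540.60188548,   0.        , 279.07871271],
       [  0.        , 540.60188548, 208.52543303],
       [  0.        ,   0.        ,   1.        ]]), 'R': array([[-0.72155337,  0.69234422,  0.00449671],
       [ 0.55597095,  0.58327289, -0.59219003],
       [-0.41262215, -0.42479668, -0.80578579]]), 't': array([ 0.42764961, -0.27508691,  1.79621511])}
top {'intrinsics': array([[413.10344738,   0.        , 283.70907219],
       [  0.        , 413.10344738, 208.23341575],
       [  0.        ,   0.        ,   1.        ]]), 'R': array([[ 0.00391978, -0.99998441,  0.00397664],
       [-0.98360365, -0.00457251, -0.18028573],
       [ 0.1803011 , -0.00320476, -0.98360624]]), 't': array([-0.0126615 ,  0.60884505,  1.19700322])}
```

View pics/scene0.png

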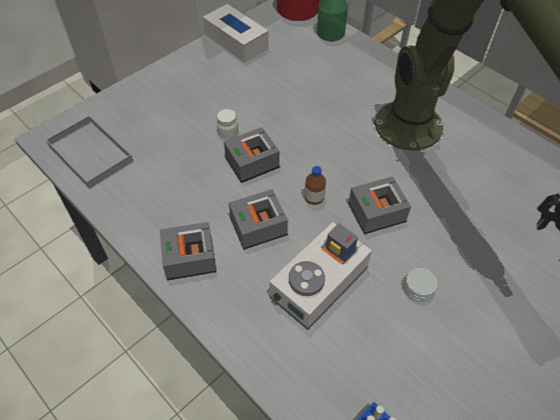

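View pics/top0.png

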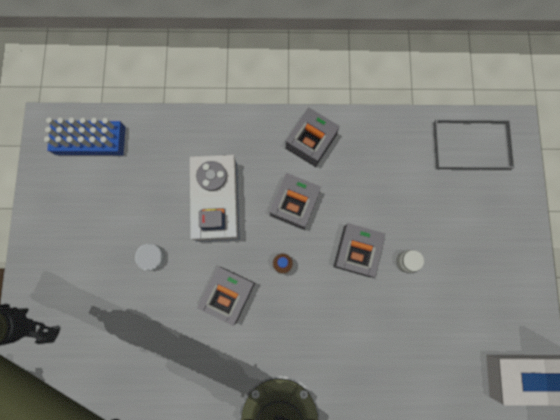

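The top view shows the pump at about (213,197) with its pack at (211,218). Of the four cradles, the one farthest right is at (359,250). Next I'll measure both with depth.

```bash
cat > h.py <<'E'
import numpy as np, cv2
from cell import viewer
def cloud(n,d):
    m=viewer.camera_model(n);K=m["intrinsics"];R=np.array(m["R"]);t=np.array(m["t"])
    v,u=np.mgrid[:d.shape[0],:d.shape[1]]
    c=np.stack([(u-K[0,2])/K[0,0]*d,(v-K[1,2])/K[1,1]*d,d],-1)
    return (c-t)@R
def proj(n,X):
    m=viewer.camera_model(n);c=np.asarray(X)@np.array(m["R"]).T+m["t"];c=c@np.array(m["intrinsics"]).T
    return c[...,:2]/c[...,2:]
def ray(n,uv,z):
    m=viewer.camera_model(n);R=np.array(m["R"]);t=np.array(m["t"])
    uv=np.atleast_2d(uv);c=np.c_[uv,np.ones(len(uv))]@np.linalg.inv(m["intrinsics"]).T
    d=c@R;o=-R.T@t
    return o+d*((z-o[2])/d[:,2])[:,None]
E
python3 - <<'E'
from h import *
for n in("top","scene"):
    d=np.load(n+"0.npy");p=np.load(n+"0p.npy");P=cloud(n,d)
    print(n,"zbench",np.median(P[...,2][(abs(P[...,2])<.03)&(P[...,0]>.4)&(P[...,0]<.8)&(abs(P[...,1])<.4)]))
    def comp(lo,hi,xr,yr,nm):
        m=(P[...,2]>lo)&(P[...,2]<hi)&(P[...,0]>xr[0])&(P[...,0]<xr[1])&(P[...,1]>yr[0])&(P[...,1]<yr[1])
        q=P[m];r=cv2.minAreaRect(q[:,:2].astype(np.float32)*1000);print(nm,m.sum(),np.round(r[0],1),np.round(r[1],1),round(r[2],2),"zmed",np.median(q[:,2]).round(4))
    comp(.082,.1,(.3,.8),(.05,.35),"deck")
    comp(.135,.16,(.3,.8),(.05,.35),"packtop")
    comp(.065,.085,(.3,.55),(-.4,-.1),"cradle")
    for (a,b) in (((.3,.8),(.05,.35)),((.3,.55),(-.4,-.1))):
        pass
p=np.load("top0p.npy");q=np.load("scene0p.npy")
a=cv2.resize(p[145:250,180:250],None,fx=5,fy=5,interpolation=cv2.INTER_CUBIC)
b=cv2.resize(p[215:285,325:395],None,fx=5,fy=5,interpolation=cv2.INTER_CUBIC)
b=cv2.copyMakeBorder(b,0,a.shape[0]-b.shape[0],0,0,cv2.BORDER_CONSTANT)
cv2.imwrite("pics/c1.png",np.hstack([a,b])[:,:,::-1])
a=cv2.resize(q[215:330,260:380],None,fx=4,fy=4,interpolation=cv2.INTER_CUBIC)
b=cv2.resize(q[120:190,215:295],None,fx=4,fy=4,interpolation=cv2.INTER_CUBIC)
b=cv2.copyMakeBorder(b,0,a.shape[0]-b.shape[0],0,0,cv2.BORDER_CONSTANT)
cv2.imwrite("pics/c2.png",np.hstack([a,b])[:,:,::-1])
E
```

```text
top zbench -0.0006907343847830075
deck 2417 [639.1 202.7] [248.3 132.9] 2.9 zmed 0.0893
packtop 395 [562.5 198.5] [46.6 65. ] 2.99 zmed 0.1443
cradle 1608 [ 468.4 -291.5] [231.7 132.8] 74.44 zmed 0.0737
scene zbench 0.0013681871203635389
deck 2932 [533.3 194.3] [463.7 141.1] 4.93 zmed 0.0907
packtop 453 [564.2 199.5] [67.3 57.2] 88.93 zmed 0.1457
cradle 1270 [ 468.7 -287.7] [233.5 135.2] 75.58 zmed 0.0755
```

View pics/c1.png

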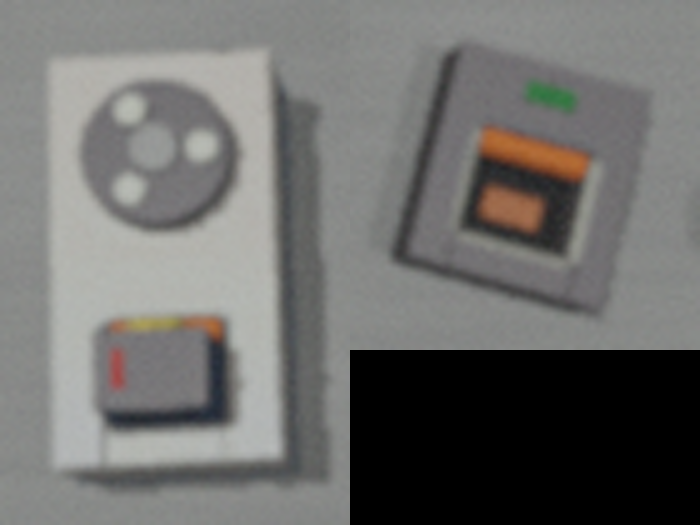

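View pics/c2.png

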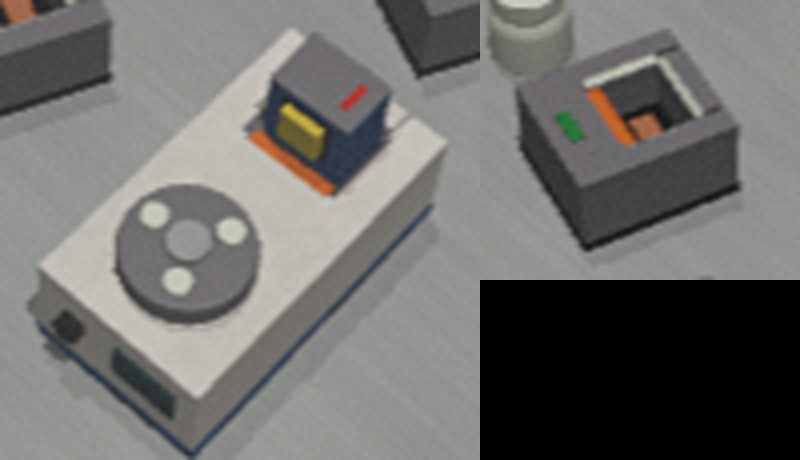

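Run:
```python
from h import *
for n in("top","scene"):
    d=np.load(n+"0.npy");P=cloud(n,d);p=np.load(n+"0p.npy")
    m=((P[...,2]>.066)&(P[...,2]<.084)&(P[...,0]>.3)&(P[...,0]<.6)&(P[...,1]>-.4)&(P[...,1]<-.1)).astype(np.uint8)
    k,l,st,c=cv2.connectedComponentsWithStats(m)
    for i in range(1,k):
        if st[i,4]<100: continue
        q=P[l==i];r=cv2.minAreaRect(q[:,:2].astype(np.float32)*1000);print(n,st[i],np.round(r[0],1),np.round(r[1],1),round(r[2],2))
    # all things
    hsv=cv2.cvtColor(p,cv2.COLOR_RGB2HSV)
    for nm,lo,hi in(("orange",(5,150,120),(16,255,255)),("yellow",(20,140,120),(35,255,255)),("green",(50,100,60),(85,255,255))):
        mm=cv2.inRange(hsv,lo,hi);k,l,st,c=cv2.connectedComponentsWithStats(mm)
        for i in range(1,k):
            if st[i,4]>12: print(n,nm,st[i,4],np.round(c[i]),np.round(np.median(P[l==i],0),3))
```

```text
top [ 336  223   49   54 1368] [ 484. -236.] [116.2 132.8] 74.33
top [403 251  15  20 253] [ 452.2 -379.1] [41.5 55.3] 89.71
top orange 93 [314. 130.] [ 0.853 -0.103  0.07 ]
top orange 87 [297. 196.] [ 0.644 -0.05   0.07 ]
top orange 93 [361. 246.] [ 0.495 -0.24   0.067]
top orange 83 [227. 291.] [0.362 0.153 0.07 ]
top green 24 [321. 121.] [ 0.881 -0.123  0.076]
top green 20 [301. 185.] [ 0.677 -0.063  0.076]
top green 25 [365. 234.] [ 0.529 -0.25   0.075]
top green 21 [232. 280.] [0.394 0.139 0.075]
scene [218 109  18  17 182] [ 452.7 -377.5] [44.  60.8] 88.75
scene [ 224  127   56   42 1106] [ 482.8 -235.6] [125.5 136.5] 75.64
scene orange 55 [247. 149.] [ 0.495 -0.238  0.07 ]
scene orange 67 [376. 199.] [0.361 0.154 0.072]
scene orange 85 [253. 213.] [ 0.645 -0.047  0.071]
scene orange 107 [181. 245.] [ 0.852 -0.105  0.071]
scene orange 63 [333. 255.] [0.594 0.202 0.087]
scene yellow 35 [335. 245.] [0.59  0.2   0.131]
scene green 261 [333.   6.] [-0.153 -0.491  0.135]
scene green 144 [332.  32.] [-0.141 -0.482  0.037]
scene green 25 [237. 151.] [ 0.53  -0.247  0.079]
scene green 31 [365. 200.] [0.392 0.138 0.078]
scene green 33 [241. 216.] [ 0.677 -0.063  0.077]
scene green 38 [168. 246.] [ 0.881 -0.123  0.077]
```

Run:
```python
from h import *
yaw=np.radians(-15.7);c=np.array([.484,-.236])
def rect(n,z,c,yaw,hx,hy,s=4000):
    p=np.load(n+"0p.npy")
    # image: rows = -own x (top is +x), cols = -own y
    W=int(2*hy*s);H=int(2*hx*s)
    r,q=np.mgrid[:H,:W];X=hx-r/s;Y=hy-q/s
    w=np.stack([c[0]+X*np.cos(yaw)-Y*np.sin(yaw),c[1]+X*np.sin(yaw)+Y*np.cos(yaw),np.full(X.shape,z)],-1)
    uv=proj(n,w).astype(np.float32)
    return cv2.remap(p,uv[...,0],uv[...,1],cv2.INTER_CUBIC)
ims=[]
for n in("top","scene"):
    im=rect(n,.075,c,yaw,.075,.07)
    for k in range(-60,61,10):
        cv2.line(im,(int(280-k*4),0),(int(280-k*4),6 if k else 14),(255,0,0),1)
        cv2.line(im,(0,int(300-k*4)),(6 if k else 14,int(300-k*4)),(255,0,0),1)
    if True:
        cv2.rectangle(im,(280-134,300-98),(280+134,300+98),(255,255,0),1)
    ims.append(im)
o=np.hstack(ims);print(o.shape);o=cv2.resize(o,None,fx=.7,fy=.7,interpolation=cv2.INTER_AREA);cv2.imwrite("pics/c3.png",o[:,:,::-1])
```

```text
(600, 1120, 3)
```

View pics/c3.png

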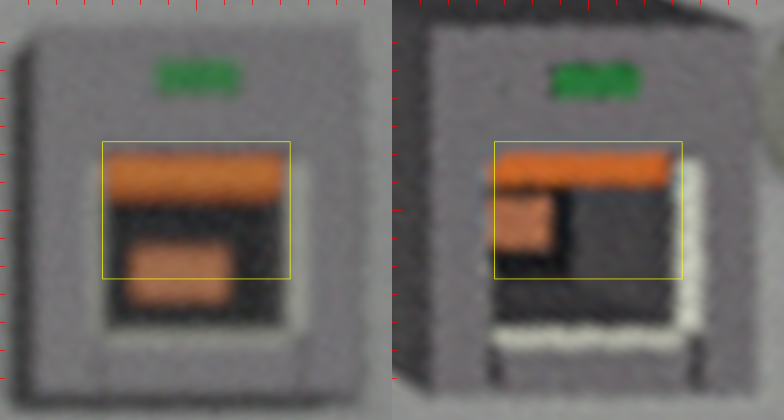

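```bash
cat > r.py <<'E'
from h import *
def rect(n,p,z,c,yaw,hx,hy,s=4000):
    W=int(2*hy*s);H=int(2*hx*s)
    r,q=np.mgrid[:H,:W];X=hx-r/s;Y=hy-q/s
    w=np.stack([c[0]+X*np.cos(yaw)-Y*np.sin(yaw),c[1]+X*np.sin(yaw)+Y*np.cos(yaw),np.full(X.shape,z)],-1)
    uv=proj(n,w).astype(np.float32)
    return cv2.remap(p,uv[...,0],uv[...,1],cv2.INTER_LINEAR),X[:,0]*1000,Y[0]*1000
def edges(prof,ax,th,sm=6):
    g=np.gradient(cv2.GaussianBlur(prof.astype(np.float64).reshape(-1,1),(1,0+31),sm).ravel())
    return [(round(float(ax[i]),1),round(float(g[i]*4),1)) for i in range(1,len(g)-1) if abs(g[i])>th and abs(g[i])>=abs(g[i-1]) and abs(g[i])>abs(g[i+1])]
E
python3 - <<'E'
from r import *
c=np.array([.484,-.236]);yaw=np.radians(-15.7)
for n in("top","scene"):
    p=np.load(n+"0p.npy");im,X,Y=rect(n,p,.075,c,yaw,.085,.08)
    g=im.astype(float).mean(2)
    a=(X<-8)&(X>-40);print(n,"Y",edges(g[a].mean(0),Y,.6))
    b=(Y<25)&(Y>-30);print(n,"X",edges(g[:,b].mean(1),X,.6))
    a=(X>30)&(X<60);print(n,"Ybody+x",edges(g[a].mean(0),Y,.6))
    gr=(im[...,1].astype(float)-im[...,0])
    print("green x,y", [np.average(v,weights=np.clip(w,0,None)) for v,w in((X,np.clip(gr-25,0,None).sum(1)),(Y,np.clip(gr-25,0,None).sum(0)))])
    # yaw check: body left/right edges at different x
    for lo,hi in((-60,-30),(30,55)):
        a=(X>lo)&(X<hi);e=edges(g[a].mean(0),Y,.5);print("edge",lo,e[0],e[-1])
    for lo,hi in((-55,-30),(30,50)):
        a=(Y>lo)&(Y<hi);e=edges(g[:,a].mean(1),X,.5);print("edgex",lo,e[0],e[-1])
E
```

```text
top Y [(66.2, -8.3), (58.0, 7.3), (32.2, -10.8), (23.0, 5.1), (-12.0, -5.0), (-31.2, 11.5), (-40.2, -4.1), (-60.7, 3.5)]
top X [(66.2, -3.0), (4.3, -6.8), (-13.0, 4.7), (-32.5, -5.0), (-41.7, 10.8), (-65.0, -6.3), (-72.0, 8.9)]
top Ybody+x [(66.0, -8.0), (57.8, 6.4), (-60.5, 3.2)]
green x,y [np.float64(47.73350218094836), np.float64(-0.7118202124665802)]
edge -60 (66.5, -8.4) (-61.2, 3.6)
edge 30 (66.0, -8.6) (-60.7, 3.3)
edgex -55 (66.2, -2.9) (-71.5, 7.8)
edgex 30 (66.0, -3.4) (-72.2, 8.8)
scene Y [(56.0, 6.9), (34.2, -8.6), (13.5, -2.5), (5.3, 3.1), (-31.2, 16.8), (-41.0, -11.0), (-60.3, 5.9)]
scene X [(78.5, -3.8), (66.0, 8.3), (53.0, -3.4), (40.0, 3.0), (9.5, -7.3), (-41.5, 16.5), (-49.5, -9.3), (-66.7, 5.9)]
scene Ybody+x [(56.0, 7.3), (14.5, -2.5)]
green x,y [np.float64(46.09463168030814), np.float64(-2.9556888731216557)]
edge -60 (55.8, 6.8) (-60.3, 5.5)
edge 30 (56.2, 7.2) (-17.5, 2.8)
edgex -55 (72.5, -9.0) (-66.0, 7.0)
edgex 30 (83.0, 2.2) (-66.0, 5.9)
```

```bash
cat >> r.py <<'E'
from scipy.spatial.transform import Rotation as Ro
def Rt(s): q=s["eef_rot"]; return Ro.from_quat([q[1],q[2],q[3],q[0]])
def plan(s,target,yaw_deg,flip=False,base=None):
    """tool y down, tool x along yaw (or opposite)"""
    y=np.radians(yaw_deg)+(np.pi if flip else 0)
    x=np.array([np.cos(y),np.sin(y),0]);yy=np.array([0,0,-1.]);M=np.c_[x,yy,np.cross(x,yy)]
    R0=Rt(s);T=Ro.from_matrix(M)
    return R0.inv().apply(np.array(target)-s["eef_pos"])/.03, np.degrees((R0.inv()*T).as_rotvec())/6
E
python3 - <<'E'
from r import *
from cell import sense
s=sense();print(np.round(Rt(s).as_matrix(),3))
for f in(0,1): print(plan(s,[.5635,.1985,.25],2.95,f))
for n in("top","scene"):
    p=np.load(n+"0p.npy");im,X,Y=rect(n,p,.145,[.5625,.1985],np.radians(2.95),.06,.06)
    g=im.astype(float).mean(2)
    a=abs(X)<15;b=abs(Y)<12
    print(n,"Y",edges(g[a].mean(0),Y,.5),"X",edges(g[:,b].mean(1),X,.5))
    cv2.imwrite(f"pics/pk{n}.png",im[:,:,::-1])
print(ray("top",[[283,263]],.13), ray("top",[[411,262]],.075),ray("top",[[148,257]],.043))
E
```

```text
[[ 0.45  -0.001 -0.893]
 [ 0.893 -0.002  0.45 ]
 [-0.002 -1.    -0.   ]]
(array([ -7.28896622,  -0.64166695, -13.79426415]), array([ 1.00454691e-02,  1.00506313e+01, -1.49986090e-02]))
(array([ -7.28896622,  -0.64166695, -13.79426415]), array([-1.72934231e-02, -1.99493595e+01, -1.15824439e-02]))
top Y [(54.2, 5.6), (30.5, -7.8), (-33.2, -9.7), (-45.0, 11.0)] X [(30.2, -5.8), (-23.3, -10.2), (-33.8, 15.4), (-54.3, -12.3)]
scene Y [(53.0, -10.1), (38.7, -7.9), (31.2, 8.9), (20.0, -2.6), (14.0, 2.8), (-32.5, 14.5), (-46.0, -8.6)] X [(57.7, -6.3), (38.2, 11.1), (30.5, -15.7), (23.2, 10.5), (-23.8, 5.6), (-56.0, -7.9)]
[[ 0.44039803 -0.00844695  0.13      ]] [[ 0.44755453 -0.38196218  0.075     ]] [[0.46086852 0.39553786 0.043     ]]
```

Emit:
drive_tool([
  {"translation": [-0.9,-0.1,-1.7],"angular": [0,1.3,0],"hand": 1},
  {"translation": [-1.8,-0.1,-3.4],"angular": [0,2.6,0],"hand": 1},
  {"translation": [-2.7,-0.2,-5.1],"angular": [0,3.9,0],"hand": 1},
  {"translation": [-3.6,-0.3,-6.8],"angular": [0,5.2,0],"hand": 1},
  {"translation": [-4.6,-0.4,-8.6],"angular": [0,6.5,0],"hand": 1},
  {"translation": [-5.5,-0.5,-10.4],"angular": [0,7.8,0],"hand": 1},
  {"translation": [-6.4,-0.6,-12.1],"angular": [0,9.0,0],"hand": 1},
  {"translation": [-7.29,-0.64,-13.79],"angular": [0,10.05,0],"hand": 1},
])

```text
t: 1.1
eef_pos: [0.5643, 0.1973, 0.2505]
eef_rot: [0.707, -0.707, -0.017, 0.017]
ft_force: [0.8, -0.1, 1.3]
finger_gap: 0.0855
```

Run:
```python
from r import *
from cell import sense,viewer
s=sense();print(s["eef_pos"],s["ft_force"],s["joint_pos"].round(2),s["finger_gap"]);print(np.round(Rt(s).as_matrix(),3))
for z in (.25,.17,.098): print(plan(s,[.5632,.1975,z],2.95))
```

```text
[0.5642906  0.19730102 0.25047388] [ 0.79244721 -0.07695835  1.26829443] [-0.65  0.2   0.32  1.57 -0.06  1.38 -0.28] 0.08549768021620575
[[ 0.999 -0.    -0.048]
 [ 0.048  0.     0.999]
 [-0.    -1.     0.   ]]
(array([-0.03599307,  0.01579853,  0.00836421]), array([-0.00134364, -0.0340359 , -0.00039968]))
(array([-0.03588078,  2.68246517,  0.00798919]), array([-0.00134364, -0.0340359 , -0.00039968]))
(array([-0.03577973,  5.08246514,  0.00765168]), array([-0.00134364, -0.0340359 , -0.00039968]))
```

Emit:
drive_tool([
  {"translation": [0,0.7,0],"angular": [0,0,0],"hand": 1},
  {"translation": [0,1.4,0],"angular": [0,0,0],"hand": 1},
  {"translation": [0,2.1,0],"angular": [0,0,0],"hand": 1},
  {"translation": [0,2.8,0],"angular": [0,0,0],"hand": 1},
  {"translation": [0,3.2,0],"angular": [0,0,0],"hand": 1},
  {"translation": [0,3.2,0],"angular": [0,0,0],"hand": 1},
  {"translation": [0,3.2,0],"angular": [0,0,0],"hand": 1},
  {"translation": [0,3.2,0],"angular": [0,0,0],"hand": 1},
])

```text
t: 2.1
eef_pos: [0.5642, 0.1992, 0.1556]
eef_rot: [0.707, -0.707, -0.019, 0.018]
ft_force: [-0.3, -0.6, -0.0]
finger_gap: 0.0855
```

Run:
```python
from r import *
from cell import sense,viewer
p,_=viewer.grab_frame("top");q,_=viewer.grab_frame("scene")
s=sense();print(s["eef_pos"],s["ft_force"],s["finger_gap"])
print(plan(s,[.5632,.1975,.098],2.95))
im=np.hstack([cv2.resize(x,None,fx=5,fy=5,interpolation=cv2.INTER_CUBIC) for x in (p[165:265,175:250],q[195:295,300:375])]);cv2.imwrite("pics/g1.png",im[:,:,::-1])
```

```text
[0.56396099 0.19914853 0.15527993] [ 0.20422075  0.74976679 -0.44743696] 0.08517329868576855
(array([-0.03044218,  1.90926397, -0.0547068 ]), array([-0.00568304,  0.00075664,  0.0113885 ]))
```

View pics/g1.png

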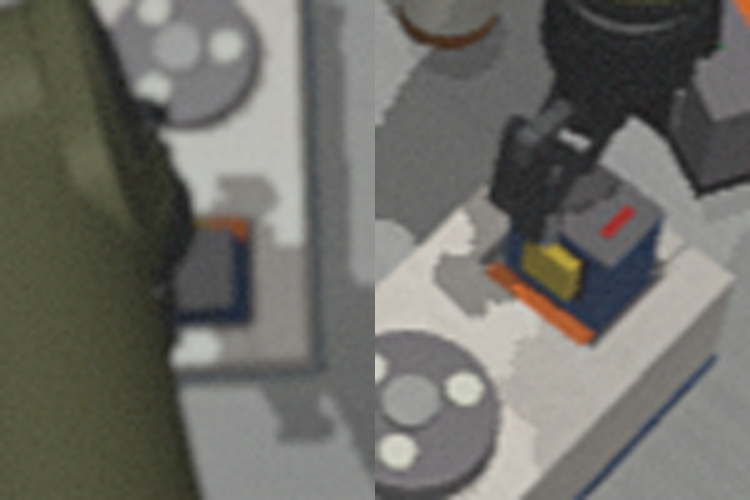

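The scene view shows the front finger standing clear on the button side, at crop (525,180), straddling the pack. I'll go down and half-close.

Emit:
drive_tool([
  {"translation": [-0.03,0.4,-0.05],"angular": [0,0,0],"hand": 1},
  {"translation": [-0.03,0.8,-0.05],"angular": [0,0,0],"hand": 1},
  {"translation": [-0.03,1.2,-0.05],"angular": [0,0,0],"hand": 1},
  {"translation": [-0.03,1.6,-0.05],"angular": [0,0,0],"hand": 1},
  {"translation": [-0.03,1.9,-0.05],"angular": [0,0,0],"hand": 1},
  {"translation": [-0.03,1.9,-0.05],"angular": [0,0,0],"hand": 0.75},
  {"translation": [-0.03,1.9,-0.05],"angular": [0,0,0],"hand": 0.75},
  {"translation": [-0.03,1.9,-0.05],"angular": [0,0,0],"hand": 0.75},
])

```text
t: 3.2
eef_pos: [0.5632, 0.1976, 0.0982]
eef_rot: [0.707, -0.707, -0.019, 0.018]
ft_force: [0.0, 0.5, -0.2]
finger_gap: 0.064
```

Run:
```python
from r import *
from cell import sense
s=sense();print(s["eef_pos"],s["ft_force"],s["moment"],s["finger_gap"])
print(plan(s,[.5632,.1975,.098],2.95))
```

```text
[0.5632012  0.19763382 0.09817148] [ 0.0340973   0.51770245 -0.23717293] [-0.00578233  0.03619831 -0.03897282] 0.06404864064951396
(array([-0.00027652,  0.00571333, -0.00445571]), array([-0.00486771,  0.00080502,  0.01114574]))
```

Emit:
drive_tool([
  {"translation": [0,0,0],"angular": [0,0,0],"hand": 0.72},
  {"translation": [0,0,0],"angular": [0,0,0],"hand": 0.7},
  {"translation": [0,0,0],"angular": [0,0,0],"hand": 0.68},
  {"translation": [0,0,0],"angular": [0,0,0],"hand": 0.66},
  {"translation": [0,0,0],"angular": [0,0,0],"hand": 0.66},
  {"translation": [0,0,0],"angular": [0,0,0],"hand": 0.66},
  {"translation": [0,0,0],"angular": [0,0,0],"hand": 0.66},
  {"translation": [0,0,0],"angular": [0,0,0],"hand": 0.66},
])

```text
t: 4.2
eef_pos: [0.5628, 0.1975, 0.0976]
eef_rot: [0.707, -0.707, -0.018, 0.018]
ft_force: [3.5, -0.1, 3.8]
finger_gap: 0.0562
```

Run:
```python
from r import *
from cell import sense
s=sense();print(s["eef_pos"],s["ft_force"],s["moment"],s["finger_gap"])
```

```text
[0.5628439  0.19747243 0.097591  ] [ 3.54292217 -0.14425665  3.77881306] [ 0.07749426 -1.0829924   0.05198798] 0.05618835925483667
```

Emit:
drive_tool([
  {"translation": [0,0,0],"angular": [0,0,0],"hand": 0.64},
  {"translation": [0,0,0],"angular": [0,0,0],"hand": 0.62},
  {"translation": [0,0,0],"angular": [0,0,0],"hand": 0.61},
  {"translation": [0,0,0],"angular": [0,0,0],"hand": 0.6},
  {"translation": [0,0,0],"angular": [0,0,0],"hand": 0.6},
  {"translation": [0,0,0],"angular": [0,0,0],"hand": 0.6},
  {"translation": [0,0,0],"angular": [0,0,0],"hand": 0.6},
  {"translation": [0,0,0],"angular": [0,0,0],"hand": 0.6},
])

```text
t: 5.2
eef_pos: [0.563, 0.1974, 0.0977]
eef_rot: [0.707, -0.707, -0.018, 0.018]
ft_force: [4.9, 1.0, 4.6]
finger_gap: 0.0517
```

Run:
```python
from r import *
from cell import sense
s=sense();print(s["eef_pos"],s["ft_force"],s["moment"],s["finger_gap"])
```

```text
[0.56299852 0.19742965 0.09771131] [4.94362377 0.95706799 4.58458126] [ 0.07241684 -1.18945881  0.03597558] 0.05168538924690858
```

Emit:
drive_tool([
  {"translation": [0,0,0],"angular": [0,0,0],"hand": 0.59},
  {"translation": [0,0,0],"angular": [0,0,0],"hand": 0.58},
  {"translation": [0,0,0],"angular": [0,0,0],"hand": 0.57},
  {"translation": [0,0,0],"angular": [0,0,0],"hand": 0.56},
  {"translation": [0,0,0],"angular": [0,0,0],"hand": 0.55},
  {"translation": [0,0,0],"angular": [0,0,0],"hand": 0.55},
  {"translation": [0,0,0],"angular": [0,0,0],"hand": 0.55},
  {"translation": [0,0,0],"angular": [0,0,0],"hand": 0.55},
])

```text
t: 6.2
eef_pos: [0.563, 0.1975, 0.0977]
eef_rot: [0.707, -0.707, -0.018, 0.018]
ft_force: [5.3, -0.1, 5.3]
finger_gap: 0.0472
```

Run:
```python
from r import *
from cell import sense
s=sense();print(s["eef_pos"],s["ft_force"],s["moment"],s["finger_gap"])
```

```text
[0.5629683  0.19747036 0.09772796] [ 5.3349641  -0.07783399  5.30833558] [ 0.07570432 -1.2595781   0.0476144 ] 0.04720750334847614
```

Emit:
drive_tool([
  {"translation": [0,0,0],"angular": [0,0,0],"hand": 0.53},
  {"translation": [0,0,0],"angular": [0,0,0],"hand": 0.5},
  {"translation": [0,0,0],"angular": [0,0,0],"hand": 0.4},
  {"translation": [0,0,0],"angular": [0,0,0],"hand": 0.2},
  {"translation": [0,0,0],"angular": [0,0,0],"hand": 0},
  {"translation": [0,0,0],"angular": [0,0,0],"hand": 0},
  {"translation": [0,0,0],"angular": [0,0,0],"hand": 0},
  {"translation": [0,0,0],"angular": [0,0,0],"hand": 0},
])

```text
t: 7.2
eef_pos: [0.5629, 0.1975, 0.0981]
eef_rot: [0.707, -0.707, -0.018, 0.018]
ft_force: [3.7, -0.1, 6.4]
finger_gap: 0.0459
```

Run:
```python
from r import *
from cell import sense
s=sense();print(s["eef_pos"],s["ft_force"],s["moment"],s["finger_gap"])
```

```text
[0.56290542 0.19753145 0.09812758] [ 3.70553231 -0.11513883  6.35387588] [-0.01432203 -1.05823506 -0.00234159] 0.04587154222123738
```

Emit:
drive_tool([
  {"translation": [0.01,-0.03,0],"angular": [0,0,0],"hand": 0},
  {"translation": [0.01,-0.08,0],"angular": [0,0,0],"hand": 0},
  {"translation": [0.01,-0.14,0],"angular": [0,0,0],"hand": 0},
  {"translation": [0.01,-0.2,0],"angular": [0,0,0],"hand": 0},
  {"translation": [0.01,-0.27,0],"angular": [0,0,0],"hand": 0},
  {"translation": [0.01,-0.34,0],"angular": [0,0,0],"hand": 0},
  {"translation": [0.01,-0.4,0],"angular": [0,0,0],"hand": 0},
  {"translation": [0.01,-0.4,0],"angular": [0,0,0],"hand": 0},
])

```text
t: 8.2
eef_pos: [0.5618, 0.1966, 0.1072]
eef_rot: [-0.706, 0.708, 0.017, -0.019]
ft_force: [5.4, 0.8, -6.0]
finger_gap: 0.0454
```

Run:
```python
from r import *
from cell import sense
s=sense();print(s["eef_pos"],s["ft_force"],s["moment"],s["finger_gap"])
```

```text
[0.56184724 0.19658047 0.10715209] [ 5.39452448  0.76287821 -6.03716596] [ 0.08722147 -1.63940707  0.13836029] 0.04536903868761288
```

Emit:
drive_tool([
  {"translation": [0.03,-0.05,0],"angular": [0,0,0],"hand": 0},
  {"translation": [0.03,-0.1,0],"angular": [0,0,0],"hand": 0},
  {"translation": [0.03,-0.17,0],"angular": [0,0,0],"hand": 0},
  {"translation": [0.03,-0.25,0],"angular": [0,0,0],"hand": 0},
  {"translation": [0.03,-0.33,0],"angular": [0,0,0],"hand": 0},
  {"translation": [0.03,-0.4,0],"angular": [0,0,0],"hand": 0},
  {"translation": [0.03,-0.4,0],"angular": [0,0,0],"hand": 0},
  {"translation": [0.03,-0.4,0],"angular": [0,0,0],"hand": 0},
])

```text
t: 9.2
eef_pos: [0.5638, 0.1975, 0.1215]
eef_rot: [0.707, -0.707, -0.018, 0.018]
ft_force: [-0.2, 0.6, -4.6]
finger_gap: 0.0455
```

Run:
```python
from r import *
from cell import sense
s=sense();print(s["eef_pos"],s["ft_force"],s["moment"],s["finger_gap"])
```

```text
[0.56383301 0.19752549 0.12152874] [-0.23457239  0.6498387  -4.56181867] [0.0159455  0.07766598 0.04201993] 0.045502501723635805
```

Free now: only about 4.6 N of weight, with no side force. Lifting out.

Emit:
drive_tool([
  {"translation": [0,-0.15,0],"angular": [0,0,0],"hand": 0},
  {"translation": [0,-0.4,0],"angular": [0,0,0],"hand": 0},
  {"translation": [0,-0.7,0],"angular": [0,0,0],"hand": 0},
  {"translation": [0,-1.1,0],"angular": [0,0,0],"hand": 0},
  {"translation": [0,-1.6,0],"angular": [0,0,0],"hand": 0},
  {"translation": [0,-2.3,0],"angular": [0,0,0],"hand": 0},
  {"translation": [0,-3.1,0],"angular": [0,0,0],"hand": 0},
  {"translation": [0,-3.1,0],"angular": [0,0,0],"hand": 0},
])

```text
t: 10.2
eef_pos: [0.5656, 0.198, 0.2176]
eef_rot: [0.708, -0.706, -0.02, 0.016]
ft_force: [-0.2, -0.2, -4.5]
finger_gap: 0.0453
```

Run:
```python
from r import *
from cell import sense,viewer
q,d=viewer.grab_frame("scene")
s=sense();print(s["eef_pos"],s["ft_force"],s["moment"],s["finger_gap"])
y=np.radians(-15.7); tgt=np.array([.4642,-.2324,.215])+.001*np.array([np.cos(y),np.sin(y),0])
print(plan(s,tgt,-15.7))
cv2.imwrite("pics/s2.png",cv2.resize(q[120:320,200:420],None,fx=3,fy=3,interpolation=cv2.INTER_CUBIC)[:,:,::-1])
```

```text
[0.5645685  0.19767933 0.21572491] [ 0.12106843 -0.50492262 -4.44994622] [ 0.00584546  0.01736832 -0.02480242] 0.0457878461896603
(array([-4.04799929e+00,  3.26851556e-04, -1.41553065e+01]), array([-0.01328956,  3.10872139,  0.0201607 ]))
```

View pics/s2.png

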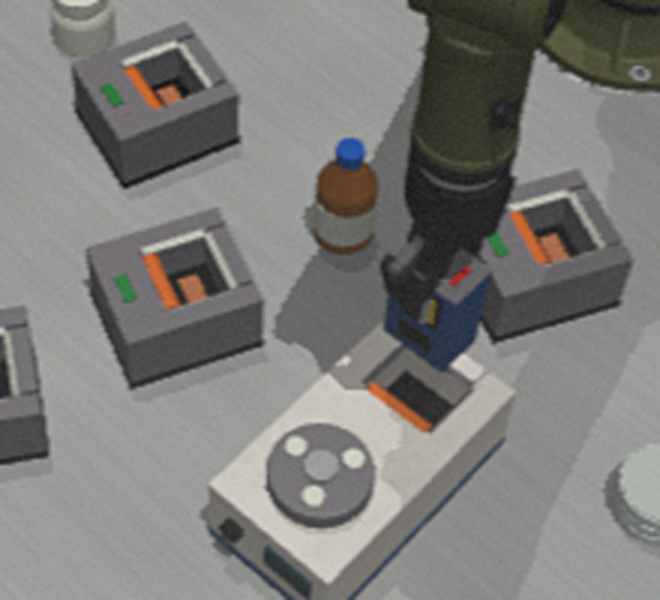

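The pack hangs upright, clear of the pump, at crop (440,320) with the tab side towards the pump head. Now across to the cradle.

Emit:
drive_tool([
  {"translation": [-0.1,0,-0.5],"angular": [0,0.1,0],"hand": 0},
  {"translation": [-0.4,0,-1.5],"angular": [0,0.3,0],"hand": 0},
  {"translation": [-0.8,0,-2.7],"angular": [0,0.6,0],"hand": 0},
  {"translation": [-1.1,0,-4.0],"angular": [0,0.9,0],"hand": 0},
  {"translation": [-1.5,0,-5.3],"angular": [0,1.2,0],"hand": 0},
  {"translation": [-1.9,0,-6.6],"angular": [0,1.5,0],"hand": 0},
  {"translation": [-2.3,0,-7.9],"angular": [0,1.8,0],"hand": 0},
  {"translation": [-2.6,0,-9.2],"angular": [0,2.1,0],"hand": 0},
])

```text
t: 11.25
eef_pos: [0.4992, -0.085, 0.2147]
eef_rot: [0.705, -0.704, 0.06, -0.061]
ft_force: [0.7, 0.4, -4.7]
finger_gap: 0.0454
```

Emit:
drive_tool([
  {"translation": [-0.14,0,-1.2],"angular": [0,0.2,0],"hand": 0},
  {"translation": [-0.4,0,-2.3],"angular": [0,0.4,0],"hand": 0},
  {"translation": [-0.6,0,-3.3],"angular": [0,0.6,0],"hand": 0},
  {"translation": [-0.75,0,-4.1],"angular": [0,0.8,0],"hand": 0},
  {"translation": [-0.8,0,-4.6],"angular": [0,0.9,0],"hand": 0},
  {"translation": [-0.8,0,-4.8],"angular": [0,1.0,0],"hand": 0},
  {"translation": [-0.8,0,-4.8],"angular": [0,1.0,0],"hand": 0},
  {"translation": [-0.8,0,-4.8],"angular": [0,1.0,0],"hand": 0},
])

```text
t: 12.25
eef_pos: [0.453, -0.2189, 0.2144]
eef_rot: [0.701, -0.7, 0.096, -0.095]
ft_force: [0.5, -0.9, -4.2]
finger_gap: 0.0457
```

```bash
cat > look.py <<'E'
from r import *
from cell import sense,viewer
import sys
q,d=viewer.grab_frame("scene");p,_=viewer.grab_frame("top")
s=sense();print(s["t"],s["eef_pos"],s["ft_force"],s["moment"],s["finger_gap"])
y=np.radians(-15.7); tgt=np.array([.4642,-.2324,float(sys.argv[2])])+.001*np.array([np.cos(y),np.sin(y),0])
print(plan(s,tgt,-15.7))
k=sys.argv[1]
np.save(f"s{k}.npy",q);np.save(f"d{k}.npy",d);np.save(f"t{k}.npy",p)
cv2.imwrite(f"pics/s{k}.png",np.hstack([cv2.resize(x,(400,400),interpolation=cv2.INTER_CUBIC) for x in (q[90:190,195:295],p[200:300,310:410])])[:,:,::-1])
E
python3 look.py 3 .17
```

```text
12.35 [ 0.45288203 -0.21912613  0.21439231] [-0.84861539  0.54677669 -3.6864894 ] [-0.03119805  0.00348301  0.01519856] 0.045223525406360765
(array([ 0.51569598,  1.47955867, -0.32559598]), array([-0.00192104,  0.02649655, -0.00221217]))
```

View pics/s3.png

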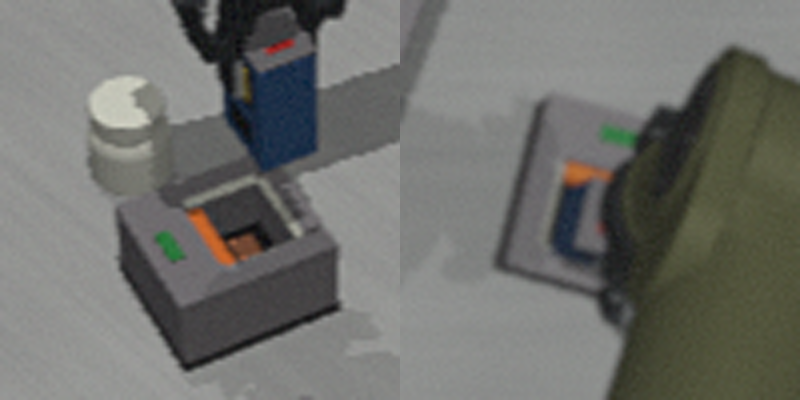

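Emit:
drive_tool([
  {"translation": [0.25,0.1,-0.16],"angular": [0,0,0],"hand": 0},
  {"translation": [0.5,0.3,-0.32],"angular": [0,0,0],"hand": 0},
  {"translation": [0.51,0.8,-0.33],"angular": [0,0,0],"hand": 0},
  {"translation": [0.51,1.4,-0.33],"angular": [0,0,0],"hand": 0},
  {"translation": [0.51,1.9,-0.33],"angular": [0,0,0],"hand": 0},
  {"translation": [0.51,2.3,-0.33],"angular": [0,0,0],"hand": 0},
  {"translation": [0.51,2.4,-0.33],"angular": [0,0,0],"hand": 0},
  {"translation": [0.51,2.4,-0.33],"angular": [0,0,0],"hand": 0},
])

```text
t: 13.35
eef_pos: [0.4647, -0.2338, 0.1426]
eef_rot: [-0.701, 0.701, -0.096, 0.096]
ft_force: [0.9, 0.5, -4.3]
finger_gap: 0.0456
```

```bash
python3 look.py 4 .142
python3 - <<'E'
from r import *
# where are scene pack edges vs prediction
E
```

```text
13.45 [ 0.46505918 -0.23393733  0.14313255] [ 0.51042261 -0.0349795  -3.97843887] [-0.01334118  0.01007918  0.01074944] 0.04572985031026733
(array([-0.00811075,  0.03774571,  0.04158685]), array([-0.00103012,  0.00972141,  0.01231066]))
```

View pics/s4.png

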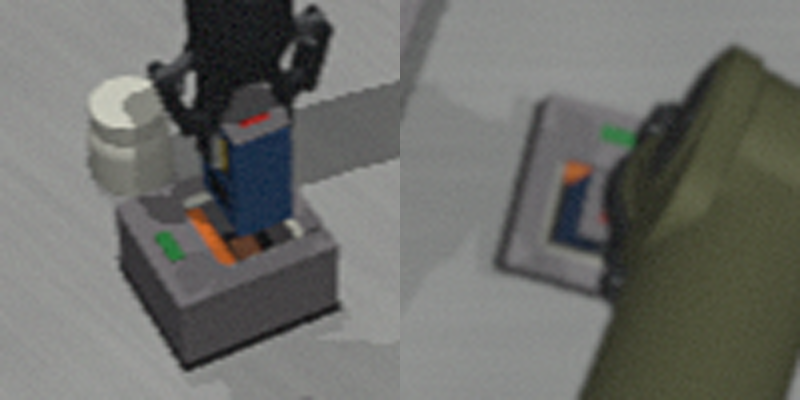

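Run:
```python
from r import *
def red(n,p,z,roi):
    h=p.astype(float);w=np.clip(h[...,0]-np.maximum(h[...,1],h[...,2])-50,0,None)
    m=np.zeros_like(w);m[roi[1]:roi[3],roi[0]:roi[2]]=1
    # exclude orange: G close to B
    w=w*m*(abs(h[...,1]-h[...,2])<40);v,u=np.mgrid[:w.shape[0],:w.shape[1]]
    return ray(n,[[(w*u).sum()/w.sum(),(w*v).sum()/w.sum()]],z)[0],(w>0).sum()
p0=np.load("scene0p.npy");p4=np.load("s4.npy")
a,na=red("scene",p0,.145,(320,220,365,250));b,nb=red("scene",p4,.1897,(245,110,275,130))
ra=Ro.from_euler('z',-2.95,degrees=True).apply(a-[.56225,.1975,a[2]])
rb=Ro.from_euler('z',15.7,degrees=True).apply(b-[.4642,-.2324,b[2]])
print(na,nb,ra*1000,rb*1000)
p0=np.load("top0p.npy");p4=np.load("t4.npy")
d=np.load("d4.npy");P=cloud("scene",d)
hsv=cv2.cvtColor(np.load("s4.npy"),cv2.COLOR_RGB2HSV);m=cv2.inRange(hsv,(100,110,30),(130,255,255))>0
v,u=np.where(m);print(m.sum(),u.min(),u.max(),v.min(),v.max())
L=Ro.from_euler('z',15.7,degrees=True).apply((P[m]-[.4642,-.2324,0]))*1000
for lo,hi in((95,120),(120,145),(145,175)):
    k=(L[:,2]>lo)&(L[:,2]<hi);print(lo,k.sum(),np.percentile(L[k],[5,25,50,75,95],axis=0).round(1).tolist())
# same for pack in pump
p0=np.load("scene0p.npy");hsv=cv2.cvtColor(p0,cv2.COLOR_RGB2HSV);m=cv2.inRange(hsv,(100,110,30),(130,255,255))>0;m[:220]=0;m[265:]=0;m[:,:320]=0;m[:,365:]=0
P=cloud("scene",np.load("scene0.npy"));L=Ro.from_euler('z',-2.95,degrees=True).apply((P[m]-[.56225,.1975,0]))*1000
k=(L[:,2]>95)&(L[:,2]<140);print(k.sum(),np.percentile(L[k],[5,25,50,75,95],axis=0).round(1).tolist())
```

```text
19 13 [ 2.0168003  16.75240078  0.        ] [-0.31893326 15.86527406  0.        ]
731 221 389 14 419
95 107 [[-18.7, -14.4, 97.1], [-5.8, 26.1, 101.3], [8.1, 30.2, 106.5], [20.7, 31.7, 114.1], [22.0, 34.1, 118.3]]
120 169 [[-88.5, 11.8, 121.6], [-77.7, 30.0, 127.4], [-11.6, 33.9, 130.7], [12.3, 212.7, 134.9], [22.5, 224.8, 142.6]]
145 106 [[-15.7, 23.6, 147.3], [-6.3, 29.8, 152.3], [4.6, 31.2, 160.2], [16.2, 32.8, 166.5], [22.2, 35.0, 172.2]]
4 [[-7.7, -22.8, 120.9], [-4.8, -9.8, 129.6], [9.1, 14.2, 134.0], [21.9, 32.9, 135.5], [22.3, 33.1, 137.4]]
```

Emit:
drive_tool([
  {"translation": [0.03,0.0,0.04],"angular": [0,0,0],"hand": 0},
  {"translation": [0.03,0.15,0.04],"angular": [0,0,0],"hand": 0},
  {"translation": [0.03,0.3,0.04],"angular": [0,0,0],"hand": 0},
  {"translation": [0.03,0.4,0.04],"angular": [0,0,0],"hand": 0},
  {"translation": [0.03,0.5,0.04],"angular": [0,0,0],"hand": 0},
  {"translation": [0.03,0.6,0.04],"angular": [0,0,0],"hand": 0},
  {"translation": [0.03,0.65,0.04],"angular": [0,0,0],"hand": 0},
  {"translation": [0.03,0.65,0.04],"angular": [0,0,0],"hand": 0},
])

```text
t: 14.45
eef_pos: [0.4657, -0.2328, 0.1229]
eef_rot: [0.701, -0.701, 0.096, -0.096]
ft_force: [-0.5, -0.2, -3.7]
finger_gap: 0.0456
```

```bash
python3 look.py 5 .123
```

```text
14.55 [ 0.46584915 -0.23290133  0.12312593] [-0.48398929 -0.06282355 -3.82181469] [-0.0021155   0.00665877  0.05413425] 0.04550540898518264
(array([-0.02410966,  0.00419056,  0.00123409]), array([-0.00051925,  0.00880784,  0.00284713]))
```

View pics/s5.png

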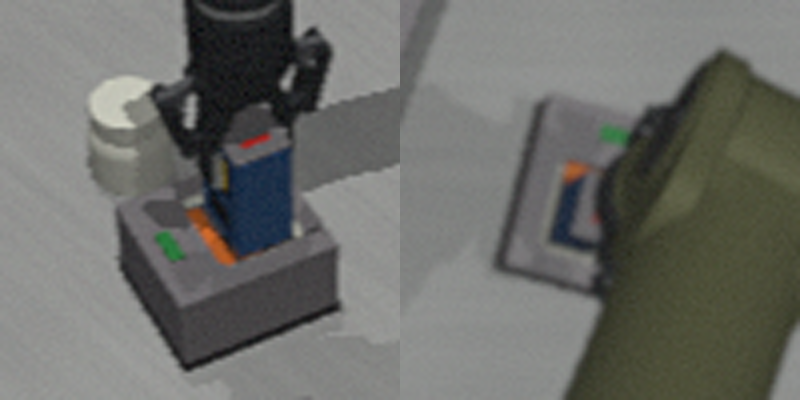

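Underside is about at the bevel with no side force: the pack is lined up with the bay at crop (260,230). Going in.

Emit:
drive_tool([
  {"translation": [0,0.08,0],"angular": [0,0,0],"hand": 0},
  {"translation": [0,0.16,0],"angular": [0,0,0],"hand": 0},
  {"translation": [0,0.24,0],"angular": [0,0,0],"hand": 0},
  {"translation": [0,0.32,0],"angular": [0,0,0],"hand": 0},
  {"translation": [0,0.4,0],"angular": [0,0,0],"hand": 0},
  {"translation": [0,0.4,0],"angular": [0,0,0],"hand": 0},
  {"translation": [0,0.4,0],"angular": [0,0,0],"hand": 0},
  {"translation": [0,0.4,0],"angular": [0,0,0],"hand": 0},
])

```text
t: 15.55
eef_pos: [0.4659, -0.2329, 0.1111]
eef_rot: [0.701, -0.701, 0.096, -0.096]
ft_force: [-0.4, 0.0, -4.8]
finger_gap: 0.0454
```

```bash
cat > st.py <<'E'
from r import *
from cell import sense
s=sense();print(round(float(s["t"]),2),s["eef_pos"].round(4),s["ft_force"].round(2),s["moment"].round(3),round(float(s["finger_gap"]),4))
y=np.radians(-15.7);c,sn=np.cos(y),np.sin(y);f=s["ft_force"];print("own fx fy",f[0]*c+f[1]*sn,-f[0]*sn+f[1]*c)
E
python3 st.py
```

```text
15.55 [ 0.4659 -0.2329  0.1111] [-0.37  0.02 -4.83] [-0.019  0.028  0.009] 0.0454
own fx fy -0.3589845309417545 -0.08283462281989312
```

Emit:
drive_tool([
  {"translation": [0,0.08,0],"angular": [0,0,0],"hand": 0},
  {"translation": [0,0.16,0],"angular": [0,0,0],"hand": 0},
  {"translation": [0,0.24,0],"angular": [0,0,0],"hand": 0},
  {"translation": [0,0.32,0],"angular": [0,0,0],"hand": 0},
  {"translation": [0,0.4,0],"angular": [0,0,0],"hand": 0},
  {"translation": [0,0.45,0],"angular": [0,0,0],"hand": 0},
  {"translation": [0,0.5,0],"angular": [0,0,0],"hand": 0},
  {"translation": [0,0.5,0],"angular": [0,0,0],"hand": 0},
])

```text
t: 16.55
eef_pos: [0.4657, -0.2328, 0.0959]
eef_rot: [0.701, -0.7, 0.096, -0.096]
ft_force: [-0.3, -0.1, -3.6]
finger_gap: 0.0455
```

```bash
python3 st.py
```

```text
16.55 [ 0.4657 -0.2328  0.0959] [-0.27 -0.07 -3.61] [ 0.055 -0.011 -0.07 ] 0.0455
own fx fy -0.24451010101783732 -0.13787714512396204
```

Emit:
drive_tool([
  {"translation": [0,0.03,0],"angular": [0,0,0],"hand": 0},
  {"translation": [0,0.06,0],"angular": [0,0,0],"hand": 0},
  {"translation": [0,0.09,0],"angular": [0,0,0],"hand": 0},
  {"translation": [0,0.12,0],"angular": [0,0,0],"hand": 0},
  {"translation": [0,0.15,0],"angular": [0,0,0],"hand": 0},
  {"translation": [0,0.18,0],"angular": [0,0,0],"hand": 0},
  {"translation": [0,0.2,0],"angular": [0,0,0],"hand": 0},
  {"translation": [0,0.2,0],"angular": [0,0,0],"hand": 0},
])

```text
t: 17.55
eef_pos: [0.4657, -0.2328, 0.09]
eef_rot: [0.701, -0.7, 0.096, -0.096]
ft_force: [-0.7, 0.6, -4.5]
finger_gap: 0.0453
```

```bash
python3 st.py
```

```text
17.55 [ 0.4657 -0.2328  0.09  ] [-0.66  0.61 -4.46] [-0.007 -0.039  0.027] 0.0453
own fx fy -0.804652729185529 0.4094803088704238
```

Emit:
drive_tool([
  {"translation": [0,0.02,0],"angular": [0,0,0],"hand": 0},
  {"translation": [0,0.04,0],"angular": [0,0,0],"hand": 0},
  {"translation": [0,0.06,0],"angular": [0,0,0],"hand": 0},
  {"translation": [0,0.08,0],"angular": [0,0,0],"hand": 0},
  {"translation": [0,0.1,0],"angular": [0,0,0],"hand": 0},
  {"translation": [0,0.1,0],"angular": [0,0,0],"hand": 0},
  {"translation": [0,0.1,0],"angular": [0,0,0],"hand": 0},
  {"translation": [0,0.1,0],"angular": [0,0,0],"hand": 0},
])

```text
t: 18.55
eef_pos: [0.4659, -0.2329, 0.0871]
eef_rot: [-0.701, 0.701, -0.096, 0.096]
ft_force: [-1.6, 0.9, 2.1]
finger_gap: 0.0457
```

```bash
python3 st.py
```

```text
18.55 [ 0.4659 -0.2329  0.0871] [-1.63  0.94  2.12] [0.195 0.468 0.002] 0.0457
own fx fy -1.8284480898506557 0.46384067208435203
```

Contact block felt (+6 N) at TCP z between 0.087 and 0.090, so the floor should be near 0.080–0.082.

Emit:
drive_tool([
  {"translation": [0,0.02,0],"angular": [0,0,0],"hand": 0},
  {"translation": [0,0.04,0],"angular": [0,0,0],"hand": 0},
  {"translation": [0,0.06,0],"angular": [0,0,0],"hand": 0},
  {"translation": [0,0.08,0],"angular": [0,0,0],"hand": 0},
  {"translation": [0,0.1,0],"angular": [0,0,0],"hand": 0},
  {"translation": [0,0.12,0],"angular": [0,0,0],"hand": 0},
  {"translation": [0,0.13,0],"angular": [0,0,0],"hand": 0},
  {"translation": [0,0.13,0],"angular": [0,0,0],"hand": 0},
])

```text
t: 19.55
eef_pos: [0.4659, -0.2328, 0.0832]
eef_rot: [0.701, -0.701, 0.096, -0.096]
ft_force: [-2.0, 0.8, 3.7]
finger_gap: 0.0455
```

```bash
python3 st.py
```

```text
19.55 [ 0.4659 -0.2328  0.0832] [-1.97  0.79  3.7 ] [0.195 0.424 0.053] 0.0455
own fx fy -2.108160435501495 0.2318216028855743
```

Emit:
drive_tool([
  {"translation": [-0.015,0.01,0],"angular": [0,0,0],"hand": 0},
  {"translation": [-0.015,0.02,0],"angular": [0,0,0],"hand": 0},
  {"translation": [-0.015,0.03,0],"angular": [0,0,0],"hand": 0},
  {"translation": [-0.015,0.04,0],"angular": [0,0,0],"hand": 0},
  {"translation": [-0.015,0.05,0],"angular": [0,0,0],"hand": 0},
  {"translation": [-0.015,0.06,0],"angular": [0,0,0],"hand": 0},
  {"translation": [-0.015,0.06,0],"angular": [0,0,0],"hand": 0},
  {"translation": [-0.015,0.06,0],"angular": [0,0,0],"hand": 0},
])

```text
t: 20.55
eef_pos: [0.4657, -0.2328, 0.0815]
eef_rot: [-0.7, 0.701, -0.096, 0.097]
ft_force: [-0.3, -0.6, 3.5]
finger_gap: 0.0455
```

```bash
python3 st.py
```

```text
20.55 [ 0.4657 -0.2328  0.0815] [-0.31 -0.56  3.49] [-0.016 -0.218  0.018] 0.0455
own fx fy -0.14302661782217252 -0.6225928367164135
```

Emit:
drive_tool([
  {"translation": [0,0.01,0],"angular": [0,0,0],"hand": 0},
  {"translation": [0,0.02,0],"angular": [0,0,0],"hand": 0},
  {"translation": [0,0.03,0],"angular": [0,0,0],"hand": 0},
  {"translation": [0,0.04,0],"angular": [0,0,0],"hand": 0},
  {"translation": [0,0.04,0],"angular": [0,0,0],"hand": 0},
  {"translation": [0,0.04,0],"angular": [0,0,0],"hand": 0},
  {"translation": [0,0.04,0],"angular": [0,0,0],"hand": 0},
  {"translation": [0,0.04,0],"angular": [0,0,0],"hand": 0},
])

```text
t: 21.55
eef_pos: [0.4657, -0.2328, 0.0808]
eef_rot: [0.701, -0.7, 0.096, -0.096]
ft_force: [-0.3, 0.8, 9.3]
finger_gap: 0.0454
```

```bash
python3 st.py
```

```text
21.55 [ 0.4657 -0.2328  0.0808] [-0.29  0.82  9.27] [ 0.108 -0.09  -0.012] 0.0454
own fx fy -0.5040775597251846 0.7141045936097515
```

Hard floor felt at TCP z ≈0.081, with the force rising past the block's spring. I'll hold that light press and open slowly.

Emit:
drive_tool([
  {"translation": [0,0.01,0],"angular": [0,0,0],"hand": 0.5},
  {"translation": [0,0.02,0],"angular": [0,0,0],"hand": 0.54},
  {"translation": [0,0.02,0],"angular": [0,0,0],"hand": 0.57},
  {"translation": [0,0.02,0],"angular": [0,0,0],"hand": 0.6},
  {"translation": [0,0.02,0],"angular": [0,0,0],"hand": 0.63},
  {"translation": [0,0.02,0],"angular": [0,0,0],"hand": 0.67},
  {"translation": [0,0.02,0],"angular": [0,0,0],"hand": 0.72},
  {"translation": [0,0.02,0],"angular": [0,0,0],"hand": 0.76},
])

```text
t: 22.55
eef_pos: [0.464, -0.2322, 0.0787]
eef_rot: [0.701, -0.7, 0.097, -0.095]
ft_force: [0.8, 0.7, 0.5]
finger_gap: 0.0648
```

```bash
python3 st.py; python3 look.py 6 .08
```

```text
22.55 [ 0.464  -0.2322  0.0787] [0.77 0.67 0.47] [-0.083 -0.186  0.009] 0.0648
own fx fy 0.5559758557493097 0.8551300749008468
22.65 [ 0.46398647 -0.23221402  0.07870746] [ 1.10989774  0.32811494 -0.82353272] [-0.08128801 -0.08852099  0.03917554] 0.06460383874371219
(array([ 0.04173248, -0.04320869, -0.00406622]), array([-0.00306216,  0.00868061, -0.02803544]))
```

View pics/s6.png

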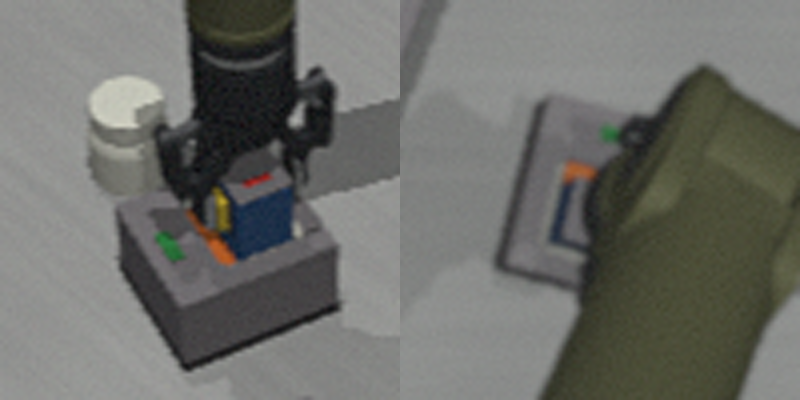

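The yellow button shows proud again at crop (222,212), and the fingers are free. Opening fully and rising.

Emit:
drive_tool([
  {"translation": [0.04,0,0],"angular": [0,0,0],"hand": 1},
  {"translation": [0.04,0,0],"angular": [0,0,0],"hand": 1},
  {"translation": [0.04,-0.3,0],"angular": [0,0,0],"hand": 1},
  {"translation": [0.04,-0.8,0],"angular": [0,0,0],"hand": 1},
  {"translation": [0.04,-1.6,0],"angular": [0,0,0],"hand": 1},
  {"translation": [0.04,-2.6,0],"angular": [0,0,0],"hand": 1},
  {"translation": [0.04,-3.8,0],"angular": [0,0,0],"hand": 1},
  {"translation": [0.04,-5.0,0],"angular": [0,0,0],"hand": 1},
])

```text
t: 23.65
eef_pos: [0.4664, -0.2333, 0.232]
eef_rot: [0.701, -0.7, 0.096, -0.097]
ft_force: [0.2, -0.1, 0.2]
finger_gap: 0.0854
```

Emit:
drive_tool([
  {"translation": [0,-0.5,1],"angular": [0,0,0],"hand": 1},
  {"translation": [0,-0.5,2.5],"angular": [0,0,0],"hand": 1},
  {"translation": [0,-0.5,4],"angular": [0,0,0],"hand": 1},
  {"translation": [0,-0.5,5.5],"angular": [0,0,0],"hand": 1},
  {"translation": [0,-0.5,7],"angular": [0,0,0],"hand": 1},
  {"translation": [0,-0.5,8],"angular": [0,0,0],"hand": 1},
  {"translation": [0,-0.5,8],"angular": [0,0,0],"hand": 1},
  {"translation": [0,-0.5,8],"angular": [0,0,0],"hand": 1},
])

```text
t: 24.65
eef_pos: [0.5311, -0.0033, 0.2453]
eef_rot: [-0.7, 0.701, -0.096, 0.097]
ft_force: [0.4, -0.1, -0.1]
finger_gap: 0.0852
```

```bash
python3 look.py 7 .08
python3 - <<'E'
from r import *
from cell import viewer
for k in range(1):
    for n in("top","scene"):
        p,d=viewer.grab_frame(n);P=cloud(n,d)
        L=Ro.from_euler('z',15.7,degrees=True).apply((P.reshape(-1,3)-[.4642,-.2324,0]))*1000
        m=(abs(L[:,0])<40)&(abs(L[:,1])<50)&(L[:,2]>118)&(L[:,2]<150)
        r=cv2.minAreaRect(L[m][:,:2].astype(np.float32));q=L[m];q=q[(abs(q[:,0])<15)&(abs(q[:,1])<25)]
        A=np.c_[q[:,:2],np.ones(len(q))];cf=np.linalg.lstsq(A,q[:,2],rcond=None)[0]
        print(n,m.sum(),r,"ztop",np.median(q[:,2]),"slope",cf)
        im,X,Y=rect(n,p,.132,[.4642,-.2324],np.radians(-15.7),.06,.06);g=im.astype(float).mean(2)
        print(edges(g[abs(X)<15].mean(0),Y,.5),edges(g[:,abs(Y)<12].mean(1),X,.5))
E
```

```text
24.75 [ 0.53104589 -0.00371246  0.2451144 ] [-0.09277063  0.18086617 -0.3950985 ] [-0.00535701 -0.03122094  0.0133726 ] 0.0853579264807963
(array([-0.03961789,  5.50326641, -7.94190232]), array([-0.00061923, -0.01602363,  0.00689896]))
top 395 ((3.2584171295166016, 1.1766414642333984), (52.33956527709961, 64.61923217773438), 0.5609526634216309) ztop 129.05935745586467 slope [-2.40781655e-02  2.36857603e-02  1.29023147e+02]
[(57.7, 2.1), (41.7, -9.7), (33.8, 9.9), (-28.2, -2.4), (-34.8, 2.3), (-47.5, 3.7)] [(51.8, 2.8), (35.8, -2.3), (29.2, 3.8), (-21.5, -8.4), (-28.2, 10.9), (-35.8, -2.4), (-49.2, -6.6), (-56.3, 9.5)]
scene 315 ((2.8912792205810547, 2.756500244140625), (54.65134048461914, 68.9595947265625), 5.744227886199951) ztop 131.28950884140423 slope [-2.17540926e-02  3.99618997e-02  1.31214012e+02]
[(34.2, 9.4), (23.0, -3.0), (15.8, 2.6), (-30.8, 5.7)] [(44.2, -2.5), (38.0, 3.7), (31.2, -13.2), (24.5, 11.4), (-21.8, 5.9)]
```

View pics/s7.png

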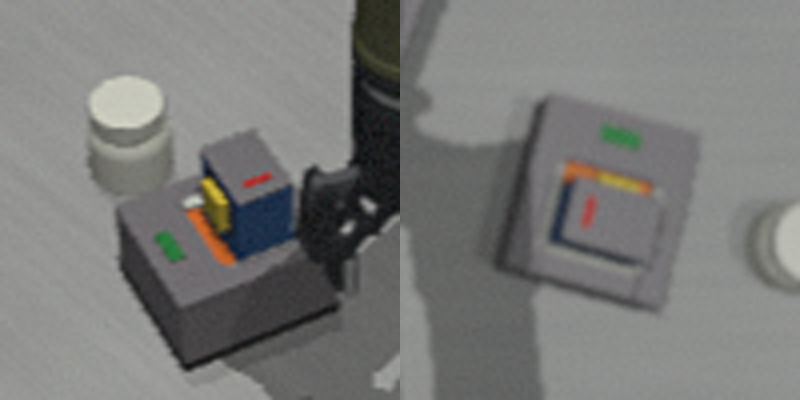

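Run:
```python
from r import *
from cell import viewer,sense
for tag in("init","now"):
    for n in("top","scene"):
        if tag=="init": d=np.load(n+"0.npy");c=[.5622,.1975,0];y=2.95;z=(135,155)
        else: _,d=viewer.grab_frame(n);c=[.4655,-.231,0];y=-15.7;z=(122,142)
        L=Ro.from_euler('z',-y,degrees=True).apply(cloud(n,d).reshape(-1,3)-c)*1000
        q=L[(abs(L[:,0])<18)&(abs(L[:,1])<27)&(L[:,2]>z[0])&(L[:,2]<z[1])]
        A=np.c_[q[:,:2],np.ones(len(q))];print(tag,n,len(q),np.linalg.lstsq(A,q[:,2],rcond=None)[0].round(3))
P=cloud("top",viewer.grab_frame("top")[1])
for nm,xy in(("bottle",(.44,-.008)),("jar",(.4475,-.382)),("dishes",(.461,.3955))):
    P0=cloud("top",np.load("top0.npy"))
    for Q in(P0,P):
        m=(np.hypot(Q[...,0]-xy[0],Q[...,1]-xy[1])<.06)&(Q[...,2]>.03)&(Q[...,2]<.14);print(nm,m.sum(),np.median(Q[m],0).round(3))
```

```text
init top 248 [-1.40000e-02 -1.30000e-02  1.44443e+02]
init scene 253 [2.90000e-02 2.00000e-03 1.46111e+02]
now top 248 [-1.60000e-02 -9.00000e-03  1.28875e+02]
now scene 159 [1.00000e-02 1.00000e-03 1.31148e+02]
bottle 343 [ 0.44  -0.006  0.092]
bottle 0 [nan nan nan]
jar 460 [ 0.451 -0.382  0.073]
jar 460 [ 0.451 -0.382  0.073]
dishes 577 [0.461 0.395 0.043]
dishes 576 [0.461 0.395 0.042]
  return _methods._mean(a, axis=axis, dtype=dtype,
  ret = um.true_divide(
```

Run:
```python
from r import *
from cell import viewer,sense
p,_=viewer.grab_frame("scene");cv2.imwrite("pics/s8.png",cv2.resize(p[80:330,150:450],None,fx=2,fy=2)[:,:,::-1]);print(sense()["ft_force"],sense()["qd"].round(3))
```

```text
[ 0.61527086 -0.71406456 -0.72549642] [-0.003  0.001 -0.002 -0.001 -0.002  0.     0.   ]
```

View pics/s8.png

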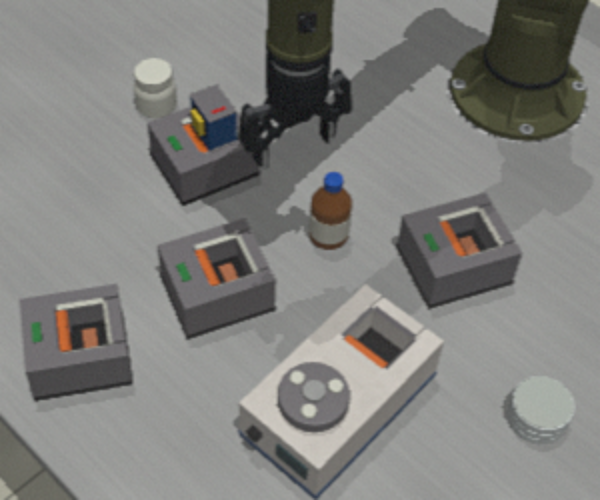

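The pack is seated with its tab out. The bottle stands at crop (330,212), the same place as at the start, and the gripper is clear of everything. Handing in.

```bash
python3 -c "
from cell import robot
print(robot.job_done())"
```

```text
the job is handed in; nothing more can be done
None
```

The pack is in the rightmost cradle, pressed home with its tab out, and I handed the job in at about 25 s of the 67 s allowed. The hand-in gives no verdict, so success is judged from my own checks.

**What I did:** I squeezed the tab fully in and lifted the pack straight out of the pump. I then lowered it into the cradle and felt the contact block and then the hard floor. The most force I read on the tool during the press was about 9 N (about 14 N on the pack with its weight). I opened the fingers slowly and backed away.

**Last checks:**
- **Seat height:** the pack's underside is about 30 to 32 mm above the bench, against a limit of 37 mm. Unlatched, the sprung block should have lifted it higher, so I take it as latched.
- **Tab and tilt:** the yellow button is visibly out and the pack is upright within measuring noise.
- **Release:** the gripper is well clear, with no contact force beyond sensor noise.
- **Bystanders:** the jar and dishes measured unmoved. The arm hid the bottle in the top view, so I checked it by eye in the scene view, where it stands in its old place.

**What disagreed:**
- **Lift:** partway out of the pump there was a brief 5 N side force with about 1 mm of sideways deflection. It disappeared after I shifted 0.9 mm towards the tab side.
- **Pack position:** the scene view puts the seated pack 1 to 2 mm off my estimate of the bay centre. That is about what the calibration error and the bay's play allow, and the limit is 4 mm.

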